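# Clamp the cover sheet to the standing clipboard

### The arm

A 6-joint arm with a two-finger parallel gripper is mounted at the origin on the work surface. World frame = base frame: x ahead of the robot, y to its left, z up, the work surface at z = 0. Lengths are in m, angles in rad, forces in N, time in s.
With the tool pointing down it reaches from about 0.35 to 0.775 m from the base axis. Payload 5.5 kg.
Tool frame: the origin (TCP) lies at the very end of the fingers, on their centre line; the grasp point (between the pads) lies 19 mm behind it; z points along the fingers, y is the line along which they close (so a half turn about z gives the same grasp; the last joint's range is limited). The gripper opens to 85 mm and grips with 20 to 120 N. Pads are 22 mm wide; open, the fingers measure 114 mm over their backs; the gripper's body (76 mm by 85 mm) begins 54 mm behind the grasp point. The pads swing forward as they close: fully open they stand 13 mm farther back than shut.
Start: joints at [1.175, 0.313, 0.046, 1.304, 0, 1.431], TCP at [0.146, 0.556, 0.231] pointing down, gripper open.
Joint ranges: [-2.76, 2.76], [-0.86, 1.69], [-1.03, 1.26], [-2.2, 2.34], [-1.47, 1.5], [-3.14, 3.14]. Speed limits (rad/s): [2.57, 2.57, 3.14, 3.14, 3.14, 3.14].

### API

Orientations are given as a unit quaternion [w, x, y, z].
In Python, from workcell import env, imaging, ticket gives the robot as it stands. The module is installed in compiled form; this text tells all that it offers.
- The arm moves only by the tool apply_moves, never from a script. Its argument "rows" is a list of rows, each an object with "xyz": the shift along the tool's x, y, z in mm, a list of three; "turn": the turn, a rotation vector about the tool's x, y, z in rad, a list of three; "grip": the opening, from 0 (shut) to 1 (fully open). A call has 1 to 12 rows; each row is the pose to reach, as a shift and turn from the pose commanded when the call began, along the tool's axes at that moment; what a row does not reach only later rows make up. A row lasts 1/12 s, in which the tool goes at most 41.7 mm and 7.16 degrees, less where a joint would pass 70% of its speed; a pose out of reach is approached as far as the arm can. A call with a gripper value outside its range is refused whole. The fingers move at their own pace and stop on an object; "force" is the grip in N (left out, the last holds). Time passes only in rows, so rows that repeat a pose let the fingers close. It gives the time, the measured TCP pose, the force, the opening and the grip force at its end, in the units of the state.
- env.get_state(): the state, without advancing time (a new reading comes with each control period).
- imaging.read_camera(name): name is "side" or "top" or "wrist"; returns a dict with "color" (384x512x3 uint8, blue, green, red), "z_map" (384x512 float32, m along the optical axis (not along the pixel's ray), 0 where there is no reading), "camera_matrix" (3x3 intrinsics, pixels), "view" (4x4, takes a point from world to camera coordinates). Camera axes: x right, y down, z forward; pixel columns grow to the right and rows downward; lengths in m; the calibration is good to about 2 mm. A picture is of the moment at which its call begins.
- ticket.hand_in(): hands the job in; it is judged then, once.
The state is a dict: "clock": time; "joint_pos": joint angles; "qvel": joint speeds; "tau": joint torques, N m; "tcp_pos": TCP position; "orientation": TCP orientation; "wrist_force": force on the tool from outside, world axes, zero at the start; "ft_torque": the same for the moment, N m; "finger_gap": finger opening in m; "grip_force": force on a finger pad.
Only numpy, scipy, OpenCV 4.12 (cv2) and the standard library are available. Lean on these libraries where they do the work, as an engineer would, in place of code of your own. Each camera call takes 0.05 s, during which the arm holds its last target. There are 200 camera calls.

### The job

A breeze comes through the window: take the orange spring clamp off the wall of the wooden pencil tray and clip it upright, handles up, onto the middle of the top edge of the standing blue clipboard, so that its jaws pinch the clipboard and the clear cover sheet together. Set it far enough down that both jaw pads lie wholly below the edge, flat on the two faces, then let go. Leave the other things on the desk where they are.

Things in the scene. Friction and masses are not known exactly. Their poses are not given: they have to be found in the camera images.
- clamp: Orange spring clamp like a big clothes peg, 120 mm tall, 24 mm wide (y), 110 g; starts upright, clipped on the tray's wall. This body is its +x lever with the pivot pin. Origin: midway between the two jaw pads when they pinch 10 mm, at pad mid height. z up to the handles, x across the jaws (squeeze along it), y along the pivot. Squeezed, each lever tilts by half the joint value.
- clamp_lever (a joint): Angle between the clamp's levers, rad. 0: pads parallel, 10 mm apart, as on tray wall or clipboard. 0.4: handles squeezed to their stop, pads 28 mm apart. -0.15: shut on nothing. A spring closes the jaws: about 8 N at the pads at 0; about 13 N per handle, 40 mm above the pivot, holds 0.4. A grip of 25 to 40 N keeps it firmly at the stop.
- clamp_pivot (a point): Centre of the pivot pin, 45 mm above the clamp's origin, always midway between the levers. The handles are flat plates 16 to 67 mm above it, 24 mm wide; grip them 40 mm above it. Outer faces at 0 rad: 56 mm apart there, 67 mm at the top; at 0.4 rad parallel and 40 mm apart. The pin (radius 7 mm) is the bottom of the throat: an edge can come no nearer.
- jaw_a (a point): Centre of the inner face of the black rubber jaw pad on the +x lever, 45 mm below the pivot. Each pad is 16 mm high and 24 mm wide; the jaw tips end 8.5 mm below this point.
- jaw_b (a point): The same point of the jaw pad on the -x lever.
- tray: Wooden pencil tray, fixed, 120 x 190 mm (x, y). Origin under its centre, z up. Its -x wall (centred at x = -55 mm) is 10 mm thick, 190 mm long, 70 mm high and holds the clamp at the start: pads' centres 20 mm below its top, clamp's x axis along the tray's x, up to 45 mm from the wall's middle. Other walls 40 mm high.
- board: Blue clipboard standing on its long edge in a dark wooden foot (95 x 200 mm, up to 32 mm high), fixed. With the paper and clear cover on its +x face it is a slab 10 mm thick (x), 230 mm long (y), top edge level at 170 mm. Steel clip on the +x face, y = 84 to 119 mm, z = 60 to 140 mm. Origin under its centre, z up. Clipboard and tray may swap sides.
- board_edge_mid (a point): Middle of the clipboard's top edge (midway through the 10 mm thickness), 170 mm above the board's origin, axes as the board's. The clamp goes here.
- pencil_1: Yellow pencil lying on the desk, 182 mm long, 8 mm thick. Leave alone.
- pencil_2: Second yellow pencil, like the first. Leave alone.
- eraser: Grey eraser, 60 x 26 x 14 mm, lying in the tray (floor 10 mm thick). Leave alone.
- cup: Clear acrylic pencil cup, 76 mm wide, 100 mm high, empty. Origin under its centre. Leave alone.
- mug: Blue ceramic mug, 82 mm wide, 95 mm high, at the right. Leave alone.
- stapler: Red and black stapler, 150 mm long, 50 mm high, at the left. Leave alone.
Mind the look-alikes: they are no part of the job. Of the things shaped like the clamp, the orange one is meant. Leave any turquoise look-alike of the board alone.

How it is judged:
At the end, for the whole second after the job is handed in: Clamp at rest, let go, upright and square (0.2 rad) on the clipboard's top edge: pivot within 38 mm of the edge's middle and 6 mm of the slab's mid plane, both pad centres 8 mm or more below the edge, jaws closed on the slab (joint within 0.08 rad of 0, over 4 N) (y of clamp_pivot in the frame of board_edge_mid between -0.038 and 0.038 m and x of clamp_pivot in the frame of board_edge_mid between -0.006 and 0.006 m and z of each of jaw_a, jaw_b in the frame of board_edge_mid below -0.008 m and value of joint clamp_lever between -0.08 and 0.08 rad and angle between the y axis of clamp and the y axis of board_edge_mid, either way round below 0.2 rad and angle between clamp's own z axis and vertical below 0.2 rad and contact force between clamp and board above 4 N and linear speed of clamp below 0.02 m/s and angular speed of clamp below 0.2 rad/s); the robot touches nothing.
It fails at once if a pencil, the eraser, the cup, the mug or the stapler is moved by more than 30 mm (distance of any of pencil_1, pencil_2, eraser, cup, mug, stapler from where it was at the start of the episode above 0.03 m).
It also fails if it takes over 42 s, if anything falls off the work surface, if the arm or the gripper's body presses on something with over 40 N, if the wrist force passes 120 N, or if a joint passes its speed limit or range.

## Working session

There is one attempt and no reset: what is moved stays moved. The work goes in short steps, Python scripts to look and compute and a tool call to move; the robot and the scene stay as the last step left them, time stands still between calls to the robot, and variables do not carry over. Pictures are saved under pics/ and viewed, at most 10 in all, crops included, and the job is handed in when it is done.

Besides the shell and the picture viewer there is one more tool, called after ">>>" by a JSON object that holds its "op" and its "data". apply_moves: Moves the arm, as the interface text tells. Its arguments: {"type":"object","properties":{"rows":{"type":"array"},"force":{"type":"number"}},"required":["rows"]}

```bash
mkdir -p pics; cat > h.py <<'E'
from workcell import env, imaging, ticket
import numpy as np, cv2
def cam(n):
    r=imaging.read_camera(n); r['P']=np.linalg.inv(r['view']); return r
def cloud(r):
    K=r['camera_matrix']; z=r['z_map']; v,u=np.mgrid[:z.shape[0],:z.shape[1]]
    p=np.stack([(u-K[0,2])/K[0,0]*z,(v-K[1,2])/K[1,1]*z,z],-1)
    return p@r['P'][:3,:3].T+r['P'][:3,3]
E
python3 - <<'E'
from h import *
s=env.get_state(); print(s)
a=[cam('side'),cam('top')]
for n,r in zip(('side','top'),a):
    cv2.imwrite(f'pics/{n}0.png',r['color']); np.savez(f'{n}0.npz',**r); print(n,r['P'].round(3),r['camera_matrix'])
E
```

```text
{'clock': 0.0, 'joint_pos': array([ 1.17539414e+00,  3.13985977e-01,  4.49530610e-02,  1.30362147e+00,
       -1.83289465e-05,  1.43118921e+00]), 'qvel': array([ 2.33244016e-03,  1.19467012e-03, -3.70489940e-05,  1.47522575e-03,
       -1.29842107e-03,  1.79673361e-04]), 'tau': array([ 1.84385783e-03, -4.80622959e+01,  2.98534369e+01,  1.93930801e-02,
       -2.17074989e-05,  1.86850224e-05]), 'tcp_pos': array([0.14529445, 0.55578852, 0.2304065 ]), 'orientation': array([-2.36727641e-04,  1.27549070e-01,  9.91831826e-01, -8.98408917e-04]), 'wrist_force': array([-0.0746832 , -0.66725901, -0.27999644]), 'ft_torque': array([-0.01657224,  0.0209279 , -0.04346673]), 'grip_force': 0.0, 'finger_gap': 0.08552921763403645}
side [[ 0.75   0.448 -0.487  1.205]
 [ 0.662 -0.511  0.549 -0.8  ]
 [-0.003 -0.734 -0.679  1.099]
 [ 0.     0.     0.     1.   ]] [[423.28000329   0.         252.09842785]
 [  0.         423.28000329 191.07575892]
 [  0.           0.           1.        ]]
top [[ 0.023 -0.992  0.126  0.36 ]
 [-0.999 -0.02   0.025 -0.024]
 [-0.022 -0.126 -0.992  1.149]
 [ 0.     0.     0.     1.   ]] [[352.60461667   0.         255.92205523]
 [  0.         352.60461667 190.75005354]
 [  0.           0.           1.        ]]
```

View pics/side0.png

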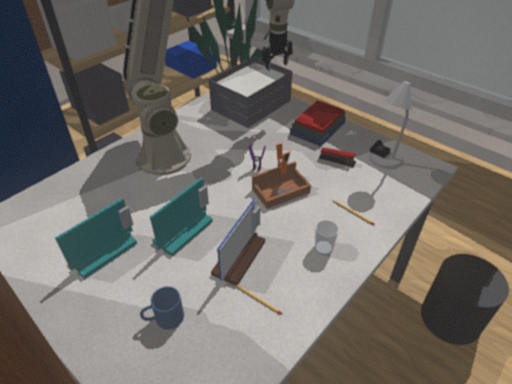

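View pics/top0.png

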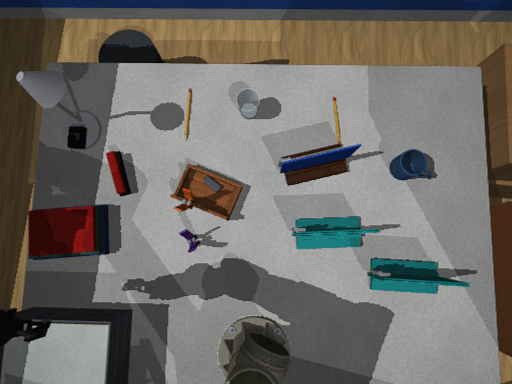

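Top view: the orange clamp is at (185,200) on the tray wall. The purple clamp at (190,240) is the look-alike. The blue board is at (318,158), and the turquoise boards at (330,232) and (405,275) are to be left alone. In the side view the orange clamp is at (283,160), the purple one at (257,158) and the blue board's top edge runs roughly from (222,243) to (255,208). I choose the orange clamp and will check it in a crop while measuring.

```bash
python3 - <<'E'
from h import *
R={n:dict(np.load(f'{n}0.npz')) for n in('side','top')}
ims=[]
for n,r in R.items():
    c=cloud(r); hsv=cv2.cvtColor(r['color'],cv2.COLOR_BGR2HSV); ok=r['z_map']>0
    x,y,z=c[...,0],c[...,1],c[...,2]
    ws=ok&(x>.2)&(x<.9)&(abs(y)<.5)&(z>-.02)&(z<.3)
    h,sa,v=[hsv[...,i] for i in range(3)]
    o=ws&(h<14)&(sa>150)&(v>90)&(z>.08)&(y>-.1)&(y<.3)&(x<.6)
    p=c[o]; print(n,'orange',o.sum(),p.mean(0).round(4),p.min(0).round(3),p.max(0).round(3))
    for lo in(.085,.11,.13):
        q=p[(p[:,2]>lo)&(p[:,2]<lo+.02)]
        if len(q)>3: print('  ',lo,len(q),q.mean(0).round(4), np.ptp(q,0).round(3))
    b=ws&(h>105)&(h<130)&(sa>100)&(z>.155)&(z<.185)&(y<.1)&(y>-.33)
    p=c[b]; print(n,'board',len(p),p.mean(0).round(4))
    if len(p)>8:
        r1=cv2.minAreaRect((p[:,:2]*1000).astype(np.float32)); print(r1)
    b=ws&(z>.16)&(z<.18)&(y<.05)&(y>-.33)&(x>.4)
    p=c[b]; print(n,'edge any',len(p),cv2.minAreaRect((p[:,:2]*1000).astype(np.float32)),p[:,2].mean())
    t=ws&(h<20)&(sa>80)&(y>.02)&(y<.3)&(x>.3)&(x<.65)
    for lo,hi in((.03,.05),(.06,.08)):
        p=c[t&(z>lo)&(z<hi)]; 
        if len(p)>8: print(n,'tray',lo,len(p),cv2.minAreaRect((p[:,:2]*1000).astype(np.float32)))
    a=r['color']; k=a[150:260,150:260] if n=='top' else a[130:215,235:320]
    ims.append(cv2.resize(k,(400,400),interpolation=2))
k=R['top']['color'][120:200,260:380]; ims.append(cv2.resize(k,(600,400),interpolation=2)[:,:600])
ims=[cv2.resize(np.hstack(ims),(800,229*1))]
cv2.imwrite('pics/crop.png',cv2.resize(ims[0],(800,229)))
E
```

```text
side orange 30 [0.4411 0.2161 0.1294] [0.433 0.195 0.097] [0.489 0.226 0.156]
   0.085 4 [0.4511 0.2089 0.1015] [0.029 0.02  0.008]
   0.11 11 [0.4392 0.2175 0.122 ] [0.005 0.014 0.017]
   0.13 10 [0.4361 0.2184 0.1409] [0.008 0.014 0.018]
side board 43 [ 0.5969 -0.1905  0.1683]
((595.2880859375, -185.59857177734375), (4.428488731384277, 219.59268188476562), 14.787623405456543)
side edge any 260 ((598.4158935546875, -182.18624877929688), (11.880902290344238, 228.56121826171875), 14.62769603729248) 0.16701695271627873
side tray 0.03 418 ((502.28277587890625, 156.8814697265625), (189.32948303222656, 121.23790740966797), 67.46112060546875)
side tray 0.06 150 ((452.11163330078125, 176.45184326171875), (185.42298889160156, 32.05702209472656), 72.73213958740234)
top orange 98 [0.468  0.2071 0.13  ] [0.427 0.191 0.084] [0.49  0.233 0.161]
   0.085 22 [0.4639 0.2077 0.0992] [0.03  0.022 0.014]
   0.11 19 [0.4737 0.2061 0.1167] [0.035 0.031 0.019]
   0.13 15 [0.4799 0.2024 0.1406] [0.009 0.021 0.018]
top board 191 [ 0.5934 -0.1801  0.1665]
((594.0971069335938, -180.87228393554688), (5.601570129394531, 227.7646942138672), 14.412703514099121)
top edge any 325 ((596.7804565429688, -179.60604858398438), (10.802412033081055, 228.87274169921875), 14.604667663574219) 0.16793541831171283
top tray 0.03 396 ((498.6873474121094, 160.43472290039062), (188.62469482421875, 116.86329650878906), 68.61026000976562)
top tray 0.06 166 ((446.8775939941406, 179.29022216796875), (184.41842651367188, 29.966615676879883), 74.40363311767578)
```

View pics/crop.png

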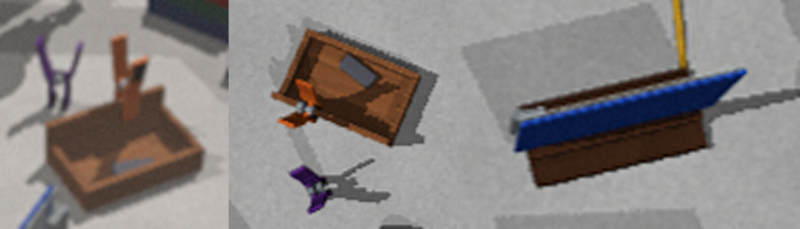

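The crop confirms the choice: the orange clamp sits on the tray's tall wall, the purple one stands free beside it, and the board's clip is on its far (+x) face. I estimate the pivot at (0.460, 0.209), tray yaw about -22°, board edge middle at (0.5975, -0.181) and board yaw about 14.6°. Next I move above the clamp.

>>> {"op": "apply_moves", "data": {"rows": [{"xyz": [-392, -256, -10], "turn": [0, 0, 1.699], "grip": 1}, {"xyz": [-392, -256, -10], "turn": [0, 0, 1.699], "grip": 1}, {"xyz": [-392, -256, -10], "turn": [0, 0, 1.699], "grip": 1}, {"xyz": [-392, -256, -10], "turn": [0, 0, 1.699], "grip": 1}, {"xyz": [-392, -256, -10], "turn": [0, 0, 1.699], "grip": 1}, {"xyz": [-392, -256, -10], "turn": [0, 0, 1.699], "grip": 1}, {"xyz": [-392, -256, -10], "turn": [0, 0, 1.699], "grip": 1}, {"xyz": [-392, -256, -10], "turn": [0, 0, 1.699], "grip": 1}, {"xyz": [-392, -256, -10], "turn": [0, 0, 1.699], "grip": 1}, {"xyz": [-392, -256, -10], "turn": [0, 0, 1.699], "grip": 1}, {"xyz": [-392, -256, -10], "turn": [0, 0, 1.699], "grip": 1}, {"xyz": [-392, -256, -10], "turn": [0, 0, 1.699], "grip": 1}]}}

```text
clock: 1.1
tcp_pos: [0.4635, 0.2053, 0.2409]
orientation: [0.001, 0.773, 0.634, 0.0]
wrist_force: [-0.2, 1.4, 0.5]
finger_gap: 0.0856
grip_force: 0.0
```

>>> {"op": "apply_moves", "data": {"rows": [{"xyz": [0, 0, 0], "turn": [0, 0, 0.093], "grip": 1}, {"xyz": [0, 0, 0], "turn": [0, 0, 0.187], "grip": 1}, {"xyz": [0, 0, 0], "turn": [0, 0, 0.187], "grip": 1}]}}

```text
clock: 1.35
tcp_pos: [0.46, 0.2088, 0.2408]
orientation: [-0.0, 0.827, 0.563, -0.001]
wrist_force: [-0.3, 0.3, 1.0]
finger_gap: 0.0854
grip_force: 0.0
```

```bash
cat > w.py <<'E'
from h import *
import sys
from scipy.spatial.transform import Rotation as Ro
def tool(s):
    w,x,y,z=s['orientation']; return Ro.from_quat([x,y,z,w]).as_matrix()
E
python3 - <<'E'
from w import *
s=env.get_state(); r=cam('wrist'); T=tool(s); print(s['tcp_pos'],T.round(3))
cv2.imwrite('pics/w1.png',r['color']); print(r['P'].round(3))
c=cloud(r); hsv=cv2.cvtColor(r['color'],cv2.COLOR_BGR2HSV); h,sa,v=cv2.split(hsv)
z=c[...,2]; o=(r['z_map']>0)&(h<14)&(sa>150)&(v>60)&(z>.085)&(z<.18)
p=c[o]; pt=(p-s['tcp_pos'])@T*1000
print(len(p),p.mean(0))
for lo in(.09,.11,.13,.15):
    q=pt[(p[:,2]>lo)&(p[:,2]<lo+.02)]
    if len(q)>5: print(lo,len(q),np.percentile(q,[2,50,98],axis=0).round(1).tolist())
w=(r['z_map']>0)&(h<25)&(sa>60)&(z>.064)&(z<.076)
q=c[w]; print(len(q),cv2.minAreaRect((q[:,:2]*1000).astype(np.float32)))
E
```

```text
[0.46003953 0.20875515 0.24075861] [[ 0.367  0.93  -0.001]
 [ 0.93  -0.367 -0.   ]
 [-0.001 -0.001 -1.   ]]
[[ 0.93  -0.352 -0.102  0.487]
 [-0.367 -0.895 -0.256  0.274]
 [-0.001  0.275 -0.961  0.384]
 [ 0.     0.     0.     1.   ]]
650 [0.45178581 0.21833551 0.12608256]
0.09 174 [[-7.2, -18.4, 131.1], [7.7, -12.7, 140.4], [15.2, 18.1, 149.8]]
0.11 175 [[-7.6, -24.1, 111.5], [5.7, -19.4, 122.7], [15.2, 22.6, 130.6]]
0.13 175 [[-6.8, -28.1, 91.2], [7.3, -24.1, 100.2], [15.2, 27.4, 110.3]]
0.15 119 [[-8.0, -33.5, 82.7], [5.7, -27.5, 84.8], [15.2, 31.4, 90.2]]
1244 ((451.5614318847656, 179.99456787109375), (189.12777709960938, 30.51395034790039), 73.03022766113281)
```

View pics/w1.png

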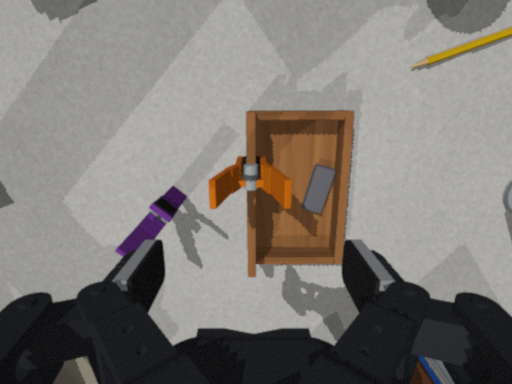

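The wrist view shows the orange clamp centred at about (250,180) with its handles at (225,187) and (275,187). The purple clamp's nearest end, around (178,195), is close to the left finger's path, so I check that clearance.

```bash
python3 - <<'E'
from w import *
s=env.get_state(); T=tool(s)
for n in('wrist','top'):
    r=cam(n); c=cloud(r); h,sa,v=cv2.split(cv2.cvtColor(r['color'],cv2.COLOR_BGR2HSV))
    z=c[...,2]; o=(r['z_map']>0)&(h>122)&(h<155)&(sa>80)&(z>.01)&(z<.18)
    pt=(c[o]-s['tcp_pos'])@T*1000; pt=pt[(abs(pt[:,0])<130)&(abs(pt[:,1])<170)]
    for lo in range(60,240,20):
        q=pt[(pt[:,2]>lo)&(pt[:,2]<lo+20)]
        if len(q)>3: print(n,lo,len(q),q.min(0).round(),q.max(0).round())
E
```

```text
wrist 120 389 [ -73. -134.  123.] [-18. -76. 140.]
wrist 140 242 [ -71. -129.  140.] [-20. -78. 160.]
wrist 160 351 [ -72. -126.  160.] [-24. -81. 180.]
wrist 180 177 [ -67. -122.  180.] [-29. -87. 200.]
wrist 200 110 [ -45. -103.  200.] [-31. -87. 220.]
wrist 220 57 [ -45. -103.  220.] [-31. -87. 231.]
top 120 43 [ -80. -134.  123.] [-22. -81. 140.]
top 140 27 [ -77. -125.  142.] [-26. -82. 159.]
top 160 38 [ -74. -125.  162.] [-30. -87. 180.]
top 180 25 [ -67. -121.  180.] [-34. -89. 193.]
top 200 7 [ -70. -117.  200.] [-43. -91. 219.]
top 220 4 [ -67. -107.  222.] [-47. -91. 226.]
```

>>> {"op": "apply_moves", "data": {"rows": [{"xyz": [4, -0.5, 30], "turn": [0, 0, 0], "grip": 1}, {"xyz": [4, -0.5, 60], "turn": [0, 0, 0], "grip": 1}, {"xyz": [4, -0.5, 90], "turn": [0, 0, 0], "grip": 1}, {"xyz": [4, -0.5, 115], "turn": [0, 0, 0], "grip": 1}, {"xyz": [4, -0.5, 127], "turn": [0, 0, 0], "grip": 1}, {"xyz": [4, -0.5, 127], "turn": [0, 0, 0], "grip": 1}, {"xyz": [4, -0.5, 127], "turn": [0, 0, 0], "grip": 1}]}}

```text
clock: 2.08
tcp_pos: [0.4603, 0.2136, 0.114]
orientation: [-0.0, 0.825, 0.565, -0.001]
wrist_force: [-0.1, 0.7, -0.5]
finger_gap: 0.0858
grip_force: 0.0
```

>>> {"op": "apply_moves", "data": {"force": 34, "rows": [{"xyz": [0, 0, 0], "turn": [0, 0, 0], "grip": 0.6}, {"xyz": [0, 0, 0], "turn": [0, 0, 0], "grip": 0.3}, {"xyz": [0, 0, 0], "turn": [0, 0, 0], "grip": 0.3}, {"xyz": [0, 0, 0], "turn": [0, 0, 0], "grip": 0.3}, {"xyz": [0, 0, 0], "turn": [0, 0, 0], "grip": 0.3}, {"xyz": [0, 0, 0], "turn": [0, 0, 0], "grip": 0.3}, {"xyz": [0, 0, 0], "turn": [0, 0, 0], "grip": 0.3}, {"xyz": [0, 0, 0], "turn": [0, 0, 0], "grip": 0.3}]}}

```text
clock: 2.75
tcp_pos: [0.4609, 0.2133, 0.1143]
orientation: [-0.0, 0.826, 0.564, 0.0]
wrist_force: [0.4, -0.6, -1.5]
finger_gap: 0.0389
grip_force: 40.4
```

The fingers are at the handle stop (39 mm), so I lift.

>>> {"op": "apply_moves", "data": {"rows": [{"xyz": [0, 0, -10], "turn": [0, 0, 0], "grip": 0.3}, {"xyz": [0, 0, -25], "turn": [0, 0, 0], "grip": 0.3}, {"xyz": [0, 0, -50], "turn": [0, 0, 0], "grip": 0.3}, {"xyz": [0, 0, -80], "turn": [0, 0, 0], "grip": 0.3}, {"xyz": [0, 0, -110], "turn": [0, 0, 0], "grip": 0.3}, {"xyz": [0, 0, -140], "turn": [0, 0, 0], "grip": 0.3}, {"xyz": [0, 0, -165], "turn": [0, 0, 0], "grip": 0.3}, {"xyz": [0, 0, -175], "turn": [0, 0, 0], "grip": 0.3}, {"xyz": [0, 0, -175], "turn": [0, 0, 0], "grip": 0.3}]}}

```text
clock: 3.5
tcp_pos: [0.4623, 0.2138, 0.2924]
orientation: [0.001, 0.826, 0.564, 0.003]
wrist_force: [0.3, 0.5, -0.7]
finger_gap: 0.0393
grip_force: 40.5
```

```bash
cat > goal.py <<'E'
from w import *
def goal(xy,z,yaw):
    s=env.get_state(); T=tool(s); d=np.array([xy[0],xy[1],z])-s['tcp_pos']
    cur=np.arctan2(T[1,1],T[0,1]); print('tcp',s['tcp_pos'].round(4),'shift mm',(T.T@d*1000).round(1),'turn z',round(cur-yaw,3),'tilt',T[:,2].round(3),'gap',s['finger_gap'],'F',s['wrist_force'].round(1))
E
python3 - <<'E'
from goal import *
goal((.5975,-.181),.285,np.radians(14.6))
s=env.get_state(); T=tool(s)
for n in ('wrist','side'):
    r=cam(n);cv2.imwrite(f'pics/{n}2.png',r['color'])
    c=cloud(r); h,sa,v=cv2.split(cv2.cvtColor(r['color'],cv2.COLOR_BGR2HSV))
    pt=(c-s['tcp_pos'])@T*1000
    o=(r['z_map']>0)&(h<14)&(sa>150)&(v>60)&(abs(pt[...,0])<60)&(abs(pt[...,1])<60)&(abs(pt[...,2])<100)
    q=pt[o]; print(n,len(q),np.percentile(q,[2,50,98],axis=0).round(1).tolist())
a=cv2.imread('pics/side2.png')
cv2.imwrite('pics/both2.png',np.hstack([cv2.resize(cv2.imread('pics/wrist2.png'),(400,300)),cv2.resize(a[60:210,200:400],(400,300))]))
E
```

```text
tcp [0.4623 0.2138 0.2924] shift mm [-318.6  269.4    7.5] turn z -0.627 tilt [ 0.005  0.002 -1.   ] gap 0.03927512116522361 F [ 0.3  0.5 -0.7]
wrist 2267 [[-13.1, -21.5, -36.6], [3.9, -12.6, -11.5], [9.8, 22.6, 74.1]]
side 120 [[-15.8, -19.9, -33.4], [-6.6, -10.7, 15.3], [3.4, 23.4, 71.4]]
```

View pics/both2.png

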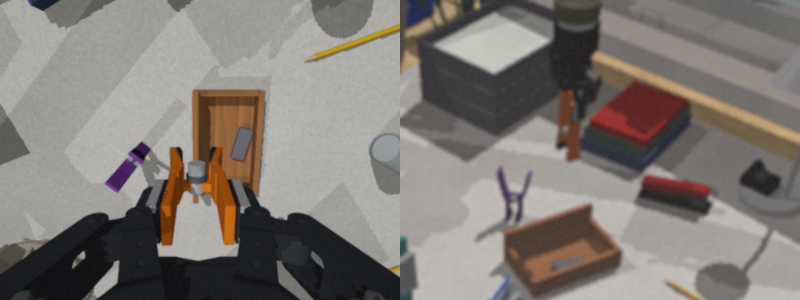

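The clamp is held open and upright between the fingers, and the tray and purple clamp are undisturbed. I carry it over to the board.

>>> {"op": "apply_moves", "data": {"rows": [{"xyz": [-30, 25, 0], "turn": [0, 0, -0.06], "grip": 0.3}, {"xyz": [-60, 50, 0], "turn": [0, 0, -0.12], "grip": 0.3}, {"xyz": [-90, 76, 0], "turn": [0, 0, -0.18], "grip": 0.3}, {"xyz": [-120, 101, 0], "turn": [0, 0, -0.24], "grip": 0.3}, {"xyz": [-150, 127, 0], "turn": [0, 0, -0.3], "grip": 0.3}, {"xyz": [-180, 152, 0], "turn": [0, 0, -0.36], "grip": 0.3}, {"xyz": [-210, 177, 0], "turn": [0, 0, -0.42], "grip": 0.3}, {"xyz": [-240, 203, 0], "turn": [0, 0, -0.48], "grip": 0.3}, {"xyz": [-270, 228, 0], "turn": [0, 0, -0.54], "grip": 0.3}, {"xyz": [-300, 254, 0], "turn": [0, 0, -0.6], "grip": 0.3}, {"xyz": [-318, 269, 0], "turn": [0, 0, -0.627], "grip": 0.3}, {"xyz": [-318, 269, 0], "turn": [0, 0, -0.627], "grip": 0.3}]}}

```text
clock: 4.6
tcp_pos: [0.5961, -0.1855, 0.2849]
orientation: [-0.002, 0.613, 0.79, -0.001]
wrist_force: [0.2, 0.5, -1.6]
finger_gap: 0.0389
grip_force: 40.5
```

>>> {"op": "apply_moves", "data": {"rows": [{"xyz": [0, 0, 0], "turn": [0, 0, 0], "grip": 0.3}, {"xyz": [0, 0, 0], "turn": [0, 0, 0], "grip": 0.3}, {"xyz": [0, 0, 0], "turn": [0, 0, 0], "grip": 0.3}]}}

```text
clock: 4.85
tcp_pos: [0.5953, -0.1793, 0.2884]
orientation: [-0.001, 0.611, 0.792, -0.0]
wrist_force: [-0.2, 0.1, -0.8]
finger_gap: 0.0388
grip_force: 40.5
```

```bash
python3 - <<'E'
from goal import *
goal((.5975,-.181),.216,np.radians(14.6))
s=env.get_state(); T=tool(s)
for n in ('wrist','side'):
    r=cam(n);cv2.imwrite(f'pics/{n}3.png',r['color'])
    c=cloud(r); h,sa,v=cv2.split(cv2.cvtColor(r['color'],cv2.COLOR_BGR2HSV))
    pt=(c-s['tcp_pos'])@T*1000; ok=r['z_map']>0
    o=ok&(h<14)&(sa>150)&(v>60)&(abs(pt[...,0])<60)&(abs(pt[...,1])<60)&(abs(pt[...,2])<100)
    q=pt[o]; print(n,len(q),np.percentile(q,[2,50,98],axis=0).round(1).tolist())
    q=q[q[:,2]>50]; print('jaws', len(q) and np.percentile(q,[2,50,98],axis=0).round(1).tolist())
    e=ok&(c[...,2]>.16)&(c[...,2]<.175)&(abs(pt[...,0])<150)&(abs(pt[...,1])<40)
    q=pt[e]; print('edge',len(q), len(q)>4 and cv2.minAreaRect(q[:,:2].astype(np.float32)))
a=cv2.imread('pics/side3.png')
cv2.imwrite('pics/both3.png',np.hstack([cv2.resize(cv2.imread('pics/wrist3.png'),(400,300)),cv2.resize(a[120:300,120:360],(400,300))]))
E
```

```text
tcp [ 0.5953 -0.1793  0.2884] shift mm [-2.3  1.8 72.3] turn z 0.001 tilt [-0.002  0.001 -1.   ] gap 0.03876251460472849 F [-0.2  0.1 -0.8]
wrist 1621 [[-14.1, -20.8, -36.5], [-0.8, 13.0, -11.4], [9.0, 23.2, 74.9]]
jaws [[-10.1, -25.6, 51.1], [5.0, 16.4, 68.3], [8.9, 25.3, 79.1]]
edge 2174 ((-3.0391082763671875, 3.0101139545440674), (229.89828491210938, 9.266417503356934), 0.13392673432826996)
side 76 [[-17.3, -19.1, -36.9], [-8.7, -10.7, 19.6], [-0.2, 23.1, 71.3]]
jaws [[-16.7, -3.8, 50.9], [-10.8, 21.5, 61.4], [-2.0, 23.4, 72.5]]
edge 232 ((-3.0546035766601562, 3.0296268463134766), (230.83474731445312, 12.155181884765625), 0.6286895275115967)
```

View pics/both3.png

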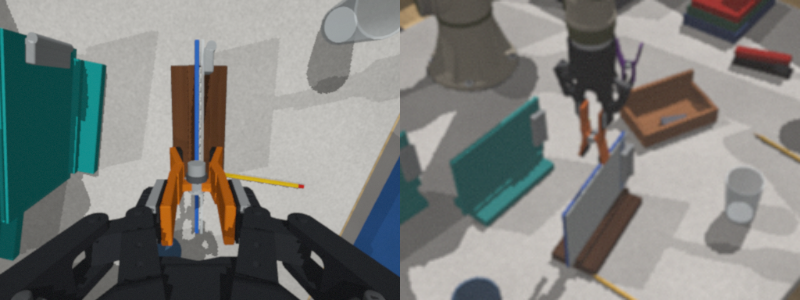

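The board edge runs between the open jaws. It sits at about +3 mm in tool y, with the clamp centre at about +1, and it is parallel to the clamp within 0.01 rad. I lower 72 mm with a 2 mm correction.

>>> {"op": "apply_moves", "data": {"rows": [{"xyz": [-1, 2, 6], "turn": [0, 0, 0], "grip": 0.3}, {"xyz": [-1, 2, 14], "turn": [0, 0, 0], "grip": 0.3}, {"xyz": [-1, 2, 22], "turn": [0, 0, 0], "grip": 0.3}, {"xyz": [-1, 2, 30], "turn": [0, 0, 0], "grip": 0.3}, {"xyz": [-1, 2, 38], "turn": [0, 0, 0], "grip": 0.3}, {"xyz": [-1, 2, 46], "turn": [0, 0, 0], "grip": 0.3}, {"xyz": [-1, 2, 54], "turn": [0, 0, 0], "grip": 0.3}, {"xyz": [-1, 2, 62], "turn": [0, 0, 0], "grip": 0.3}, {"xyz": [-1, 2, 69], "turn": [0, 0, 0], "grip": 0.3}, {"xyz": [-1, 2, 73], "turn": [0, 0, 0], "grip": 0.3}, {"xyz": [-1, 2, 73], "turn": [0, 0, 0], "grip": 0.3}, {"xyz": [-1, 2, 73], "turn": [0, 0, 0], "grip": 0.3}]}}

```text
clock: 5.95
tcp_pos: [0.5981, -0.1811, 0.2161]
orientation: [-0.0, 0.611, 0.791, 0.0]
wrist_force: [0.7, -0.2, -1.0]
finger_gap: 0.0392
grip_force: 40.5
```

```bash
python3 - <<'E'
from goal import *
goal((.5975,-.181),.215,np.radians(14.6))
s=env.get_state(); T=tool(s)
for n in ('wrist','side'):
    r=cam(n);cv2.imwrite(f'pics/{n}4.png',r['color'])
    c=cloud(r); h,sa,v=cv2.split(cv2.cvtColor(r['color'],cv2.COLOR_BGR2HSV))
    pt=(c-s['tcp_pos'])@T*1000; ok=r['z_map']>0
    o=ok&(h<14)&(sa>150)&(v>60)&(abs(pt[...,0])<60)&(abs(pt[...,1])<60)&(abs(pt[...,2])<100)
    q=pt[o]; print(n,len(q),np.percentile(q,[2,50,98],axis=0).round(1).tolist())
    e=ok&(c[...,2]>.16)&(c[...,2]<.175)&(abs(pt[...,0])<150)&(abs(pt[...,0])>25)&(abs(pt[...,1])<30)
    q=pt[e]; print('edge',len(q), len(q)>4 and cv2.minAreaRect(q[:,:2].astype(np.float32)))
a=cv2.imread('pics/side4.png')
cv2.imwrite('pics/both4.png',np.hstack([cv2.resize(cv2.imread('pics/wrist4.png'),(400,300)),cv2.resize(a[160:280,180:340],(400,300))]))
E
```

```text
tcp [ 0.5981 -0.1811  0.2161] shift mm [ 0.3 -0.6  1.1] turn z 0.0 tilt [-0.  0. -1.] gap 0.03924198265632094 F [ 0.7 -0.2 -1. ]
wrist 1678 [[-14.2, -18.4, -36.5], [-1.2, 13.2, -12.4], [9.0, 23.2, 75.7]]
edge 3562 ((7.863105773925781, 0.1563262939453125), (213.8489990234375, 10.011175155639648), 0.04600098729133606)
side 83 [[-16.9, -18.4, -37.3], [-9.2, -11.8, 16.7], [2.4, 22.2, 68.8]]
edge 134 ((-2.0050811767578125, 0.3800315856933594), (229.6421356201172, 12.740398406982422), 0.03409968689084053)
```

View pics/both4.png

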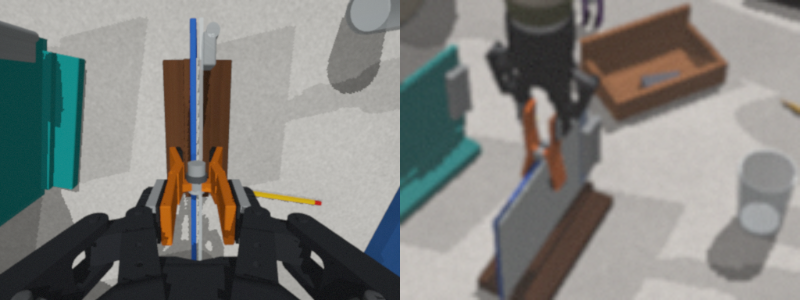

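The jaws straddle the edge with the slab centred and no contact force. I release gradually, then withdraw straight up.

>>> {"op": "apply_moves", "data": {"rows": [{"xyz": [0, 0, 0], "turn": [0, 0, 0], "grip": 0.5}, {"xyz": [0, 0, 0], "turn": [0, 0, 0], "grip": 0.55}, {"xyz": [0, 0, 0], "turn": [0, 0, 0], "grip": 0.6}, {"xyz": [0, 0, 0], "turn": [0, 0, 0], "grip": 0.65}, {"xyz": [0, 0, 0], "turn": [0, 0, 0], "grip": 0.7}, {"xyz": [0, 0, 0], "turn": [0, 0, 0], "grip": 0.8}, {"xyz": [0, 0, 0], "turn": [0, 0, 0], "grip": 1}, {"xyz": [0, 0, 0], "turn": [0, 0, 0], "grip": 1}, {"xyz": [0, 0, 0], "turn": [0, 0, 0], "grip": 1}, {"xyz": [0, 0, 0], "turn": [0, 0, 0], "grip": 1}, {"xyz": [0, 0, 0], "turn": [0, 0, 0], "grip": 1}]}}

```text
clock: 6.97
tcp_pos: [0.5982, -0.1811, 0.2164]
orientation: [0.0, 0.611, 0.791, 0.0]
wrist_force: [0.3, 0.0, -0.5]
finger_gap: 0.0853
grip_force: 0.0
```

>>> {"op": "apply_moves", "data": {"rows": [{"xyz": [0, 0, -10], "turn": [0, 0, 0], "grip": 1}, {"xyz": [0, 0, -25], "turn": [0, 0, 0], "grip": 1}, {"xyz": [0, 0, -45], "turn": [0, 0, 0], "grip": 1}, {"xyz": [0, 0, -70], "turn": [0, 0, 0], "grip": 1}, {"xyz": [0, 0, -95], "turn": [0, 0, 0], "grip": 1}, {"xyz": [0, 0, -120], "turn": [0, 0, 0], "grip": 1}, {"xyz": [0, 0, -130], "turn": [0, 0, 0], "grip": 1}, {"xyz": [0, 0, -130], "turn": [0, 0, 0], "grip": 1}, {"xyz": [0, 0, -130], "turn": [0, 0, 0], "grip": 1}]}}

```text
clock: 7.72
tcp_pos: [0.5985, -0.1813, 0.3471]
orientation: [0.001, 0.611, 0.791, 0.0]
wrist_force: [-0.2, 1.2, -0.7]
finger_gap: 0.0853
grip_force: 0.0
```

```bash
python3 - <<'E'
from goal import *
s=env.get_state(); T=tool(s); print(s['tcp_pos'],s['finger_gap'])
th=np.radians(14.6); B=np.array([[np.cos(th),-np.sin(th),0],[np.sin(th),np.cos(th),0],[0,0,1]]); ori=np.array([.5975,-.181,.17])
for n in ('wrist','side'):
    r=cam(n);cv2.imwrite(f'pics/{n}5.png',r['color'])
    c=cloud(r); h,sa,v=cv2.split(cv2.cvtColor(r['color'],cv2.COLOR_BGR2HSV))
    pt=(c-ori)@B*1000; ok=r['z_map']>0
    o=ok&(h<14)&(sa>150)&(v>60)&(abs(pt).max(-1)<110)&(pt[...,2]>-40)
    q=pt[o]; print(n,len(q),np.percentile(q,[1,50,99],axis=0).round(1).tolist())
    for lo in(20,40,60,75):
        k=q[(q[:,2]>lo)&(q[:,2]<lo+15)]
        if len(k): print(lo,k.min(0).round(),k.max(0).round())
    e=ok&(abs(pt[...,2])<8)&(abs(pt[...,0])<20)&(abs(pt[...,1])<130)&(abs(pt[...,1])>20)
    k=pt[e]; print('edge',cv2.minAreaRect(k[:,:2].astype(np.float32)))
a=cv2.imread('pics/side5.png')
cv2.imwrite('pics/both5.png',np.hstack([cv2.resize(cv2.imread('pics/wrist5.png'),(400,300)),cv2.resize(a[160:280,180:340],(400,300))]))
E
```

```text
[ 0.59852156 -0.18129018  0.34714813] 0.08529190132541356
wrist 590 [[-31.4, -15.1, -24.7], [-11.6, -0.1, 48.9], [32.3, 8.9, 87.4]]
20 [-19. -16.  21.] [21.  9. 35.]
40 [-24. -15.  40.] [26.  9. 55.]
60 [-27. -15.  60.] [29.  9. 75.]
75 [-32. -15.  75.] [33.  9. 88.]
edge ((0.7996358871459961, -0.1177978515625), (9.629310607910156, 229.1462860107422), 0.1895931512117386)
side 64 [[-30.4, -14.9, -8.9], [-17.9, -8.4, 53.3], [30.9, 2.8, 86.5]]
20 [-15. -13.  26.] [10. -0. 34.]
40 [-21. -16.  40.] [-14.   3.  55.]
60 [-25. -14.  62.] [-21.  -1.  74.]
75 [-31. -14.  76.] [31.  3. 87.]
edge ((0.3771839141845703, -1.0770645141601562), (231.97784423828125, 12.596165657043457), 89.9072265625)
```

View pics/both5.png

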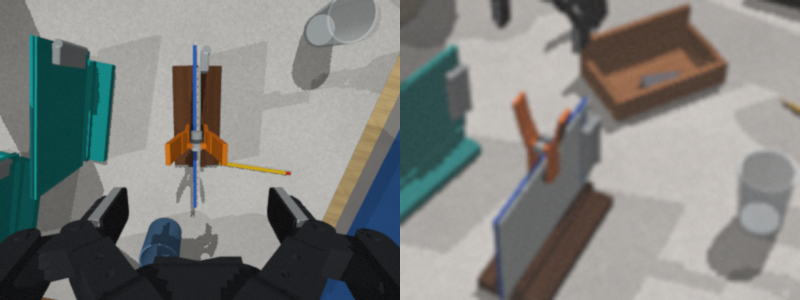

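The clamp sits upright and symmetric on the edge. Its handle tops are 88 mm above the edge, which puts the pads about 24 mm below it, and it is 3 mm off the middle. The gripper is clear.

```bash
python3 -c "
from workcell import ticket; print(ticket.hand_in())"
```

```text
the job is handed in; nothing more can be done
None
```

The orange clamp is clipped upright on the middle of the blue clipboard's top edge, about 3 mm off centre with its pads about 24 mm below the edge; the gripper is clear and the job is handed in, though the hand-in returned no verdict.

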